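# Tare the bench force gauge and proof-press a thin-walled cap

## Task

Take the white cap out of the blue tray with a light grip (it is thin-walled) and stand it upright in the middle of the force gauge's round steel pad. Once it stands there, let go of, turn the gauge's black tare knob anticlockwise until its red pointer is fully back on the zero stop; then proof-press the cap: press straight down on its top, never on the bare pad, with 10 to 15 N for a good second (18 N cracks it), and let go. Leave the cap standing on the pad and the pointer at zero, and leave the other two caps, the brass weight, the bottle and the cup where they are.

Things in the scene. Friction and masses are not known exactly. Their poses are not given: they have to be found in the camera images.
- cap_white: The white thin-walled moulded plastic cap, closed on top, rigid, about 40 g, spoiled by a grip of over 45 N a finger: a round body 40 mm across with straight sides up to 26 mm, then a cone to a flat top 30 mm across at 34 mm. Origin at the centre of its underside, z up. It stands in the tray beside two caps of the same shape, one orange and one green, in any order, 72 mm from centre to centre.
- tray: The shallow blue tray that the three caps stand in, fixed: 100 mm (its x) by 240 mm (its y, the direction of the row of caps), rim 14 mm high, wall and floor 4 to 5 mm thick. Origin at the centre of its underside.
- gauge: The white box of the force gauge, with a blue band, fixed to the table: 150 mm (its x) by 250 mm (its y) by 50 mm high. Origin at the centre of its underside. The white dial (122 mm across with its rim, lying flat in the top) is centred at y = +62 mm, the round pad at y = -62 mm.
- pad_top (a point): Centre of the upper face of the round steel pad, 56 mm across, 72 mm above the table when unloaded. The pad is 8 mm thick and moves straight down on a spring.
- pad (a joint): How far the pad is pressed down, in m: 0 up, 0.0072 at the bottom. Spring of 3 N per mm (preload 0.3 N): 10 N at 0.0033, 15 N at 0.0050, 18 N at 0.0060. The cap's own weight lowers it by some 0.1 mm. A red tongue on the pad's +x side shows the travel on a white scale block (top 70 mm above the table, 46 to 54 mm from the pad's axis): green band 10 to 15 N, red from 18 N.
- tare (a joint): Angle of the tare knob and its red pointer, in rad: 0 on the zero stop (blue mark, pointing along the gauge's +y), growing clockwise seen from above, up to 3.1. It starts between 1.2 and 2.8, stays where it is left (friction 0.03 N m), does not move the pad, and is turned back anticlockwise.
- knob_top (a point): Centre of the top of the black knurled round tare knob in the middle of the dial, which carries the red pointer: 30 mm across, 26 mm tall, top 81 mm above the table, its axis upright. The pointer blade lies about 25 mm below this point, reaching 47 mm from the axis.
- cap_orange: Orange cap, same shape as the white one; a bystander in the tray. Origin at the centre of its underside.
- cap_green: Green cap, same shape as the white one; a bystander in the tray. Origin at the centre of its underside.
- weight: Small brass cylinder, 22 mm across, 24 mm tall; bystander. Origin at the centre of its underside.
- alcohol: Clear bottle with a red cap, 52 mm across, 130 mm tall; bystander. Origin at the centre of its underside.
- cup: Grey open cup, 68 mm across, 80 mm tall; bystander. Origin at the centre of its underside.
There are look-alikes about, which are no part of the job. There is more than one size of the cap_white; the one meant has the size given above.

How it is judged:
By the outcome, as a careful person would: the job done as asked, in the order asked, and still so for the second after the job is handed in, with the robot touching nothing.
It also fails if it takes over 69 s, if anything falls off the work surface, if the arm or the gripper's body presses on something with over 40 N, if the wrist force passes 120 N, or if a joint passes its speed limit or range.

## Robot

A 6-joint arm with a two-finger parallel gripper is mounted at the origin on the work surface. World frame = base frame: x ahead of the robot, y to its left, z up, the work surface at z = 0. Lengths are in mm, angles in rad, forces in N, time in s.
With the tool pointing down it reaches from about 275 to 1000 mm from the base axis. Payload 8.4 kg.
Tool frame: the origin (TCP) lies between the finger pads; the fingertips stand 17 mm ahead of it and the grasp point (between the pads) lies 2 mm behind it; z points along the fingers, y is the line along which they close (so a half turn about z gives the same grasp; the last joint's range is limited). The gripper opens to 85 mm and grips with 20 to 120 N. Pads are 22 mm wide; open, the fingers measure 114 mm over their backs; the gripper's body (76 mm by 85 mm) begins 54 mm behind the grasp point. The pads swing forward as they close: fully open they stand 13 mm farther back than shut.
Start: joints at [1.212, 0.353, 1.633, -0, 1.155, -0.002], TCP at [218.297, 585.64, 248.281] pointing down, gripper open.
Joint ranges: [-2.63, 2.63], [-0.92, 2.1], [0.06, 2.66], [-1.3, 4.44], [0, 2.69], [-3.02, 3.02]. Speed limits (rad/s): [2.22, 2.22, 2.79, 3.14, 3.14, 3.14].

## Interface

Orientations are given as [roll, pitch, yaw] about the fixed x, y, z axes, in that order (R = Rz(yaw) Ry(pitch) Rx(roll)).
In Python, from rig import sense, grab_frame, sign_off gives the robot as it stands. The module is installed in compiled form; this text tells all that it offers.
- The arm moves only by the tool send_rows, never from a script. Its argument "moves" is a list that holds one entry, the list of rows, each a list of 7 numbers: the shift along the world's x, y, z in m, then the turn, a rotation vector about the world's x, y, z in rad, then the opening, from -1 (shut) to 1 (fully open). In form: [[[dx, dy, dz, rx, ry, rz, jaw], ...]]. A call has 1 to 10 rows; each row shifts and turns the commanded pose from where the row before left it; what a row does not reach is not made up. A row lasts 1/10 s, in which the tool goes at most 50 mm and 8.59 degrees, less where a joint would pass 70% of its speed; a pose out of reach is approached as far as the arm can. A call with a gripper value outside its range is refused whole. The fingers move at their own pace and stop on an object; "grip_force" is the grip in N (left out, the last holds). Time passes only in rows, so rows that do not move let the fingers close. It gives the time, the measured TCP pose, the force, the opening and the grip force at its end, in the units of the state.
- sense(): the state, without advancing time (a new reading comes with each control period).
- grab_frame(name): name is "side" or "top" or "wrist"; returns a dict with "img" (400x640x3 uint8, red, green, blue), "mtx" (3x3 intrinsics, pixels), "rvec" (rotation vector, rad) and "tvec" (3), from world to camera coordinates, as OpenCV has them; the wrist camera has in their place "T_tool_cam" (4x4, takes a point from camera to tool coordinates, whose origin is the TCP and whose axes are the flange's). Camera axes: x right, y down, z forward; pixel columns grow to the right and rows downward; lengths in mm; the calibration is good to about 2 mm. A picture is of the moment at which its call begins: read the wrist's pose just before it. There is no depth.
- sign_off(): hands the job in; it is judged then, once.
The state is a dict: "clock": time; "qpos": joint angles; "qvel": joint speeds; "joint_efforts": joint torques, N m; "eef_pos": TCP position; "tcp_rot": TCP orientation; "contact_force": force on the tool from outside, world axes, zero at the start; "wrist_torque": the same for the moment, N m; "opening": opening from 0.0 (shut) to 1.0 (fully open); "grasp_force": force on a finger pad.
Only numpy, scipy, OpenCV 4.12 (cv2) and the standard library are available. Lean on these libraries where they do the work, as an engineer would, in place of code of your own. Each camera call takes 0.05 s, during which the arm holds its last target. There are 200 camera calls.

## Working session

There is one attempt and no reset: what is moved stays moved. The work goes in short steps, Python scripts to look and compute and a tool call to move; the robot and the scene stay as the last step left them, time stands still between calls to the robot, and variables do not carry over. Pictures are saved under pics/ and viewed, at most 10 in all, crops included, and the job is handed in when it is done.

Besides the shell and the picture viewer there is one more tool, called in YAML: its name, and indented under it one key for each argument. send_rows: Moves the arm, as the interface text tells. Its arguments: {"type":"object","properties":{"moves":{"type":"array"},"grip_force":{"type":"number"}},"required":["moves"]}

```bash
mkdir -p pics; cat > h.py <<'E'
import numpy as np, cv2
from rig import sense, grab_frame, sign_off
from scipy.spatial.transform import Rotation as R
def save(name,fn,crop=None,s=1):
    st=sense(); f=grab_frame(name); im=f['img'][:,:,::-1]
    cv2.imwrite('pics/raw_'+fn+'.png',im)
    np.savez('pics/'+fn+'.npz',pos=st['eef_pos'],rot=np.array(st['tcp_rot']),**{k:v for k,v in f.items() if k!='img'})
    return im
def crop(im,fn,x0,y0,x1,y1,s):
    cv2.imwrite('pics/'+fn+'.png',cv2.resize(im[y0:y1,x0:x1],None,fx=s,fy=s,interpolation=cv2.INTER_CUBIC))
def ray(fn,u,v):
    d=np.load('pics/'+fn+'.npz'); 
    p=np.append(cv2.undistortPoints(np.array([[[u,v]]],float),d['mtx'],None)[0,0],1)
    if 'rvec' in d:
        A=cv2.Rodrigues(d['rvec'])[0]; return -A.T@d['tvec'].ravel(), A.T@p
    T=d['T_tool_cam']; r=d['rot']; Rm=R.from_euler('xyz',r).as_matrix() if r.size==3 else (r if r.size==9 else None)
    return Rm@T[:3,3]+d['pos'], Rm@T[:3,:3]@p
def at(fn,u,v,z):
    o,q=ray(fn,u,v); return o+q*(z-o[2])/q[2]
E
python3 - <<'E'
from h import *
print(sense())
a=save('top','t0'); cv2.imwrite('pics/t0.png',a)
b=save('side','s0'); cv2.imwrite('pics/s0.png',b)
E
```

```text
{'clock': 0.0, 'qpos': array([ 1.21161990e+00,  3.53666173e-01,  1.63412641e+00, -2.32220123e-05,
        1.15525525e+00, -2.36743992e-03]), 'qvel': array([-0.00056077,  0.00066004, -0.00016371,  0.00199257, -0.00130181,
       -0.00050578]), 'joint_efforts': array([-5.09392703e-03, -6.05240107e+01, -3.42066514e+01, -4.03397289e-04,
        9.28765250e-03, -2.09742257e-05]), 'eef_pos': array([218.12702164, 585.20265162, 247.55373667]), 'tcp_rot': array([-3.14013742e+00,  1.77869866e-05,  2.78479307e+00]), 'contact_force': array([-0.46796758,  0.04408475,  0.37725337]), 'wrist_torque': array([-0.00185994,  0.0119456 , -0.01655748]), 'grasp_force': 0.0, 'opening': 1.0014959088430666}
```

View pics/t0.png

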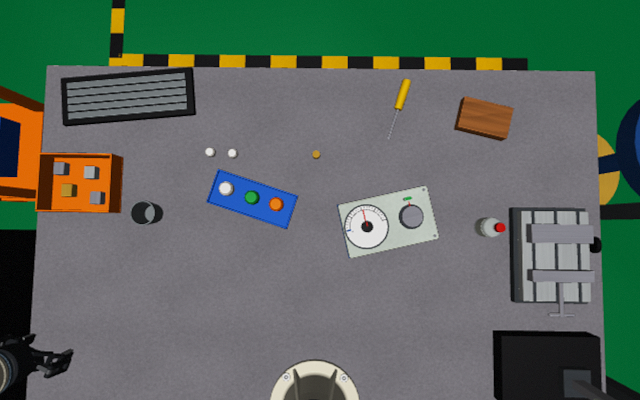

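View pics/s0.png

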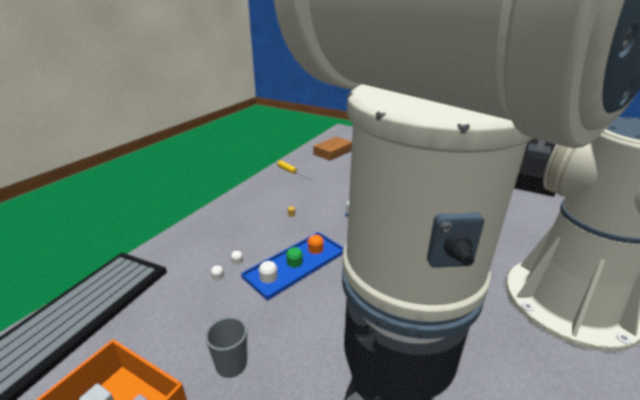

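Top view: white cap at about (226,188), green (251,197), orange (276,204); dial at (367,227) with the pointer up, about 1.6 rad clockwise of zero; pad at (411,216). Enlarging the relevant region.

```bash
python3 - <<'E'
from h import *
a=cv2.imread('pics/raw_t0.png')
crop(a,'c0',200,140,450,265,3.2)
for n,u,v,z in [('w',226,188,34),('g',251,197,34),('o',276,204,34),('knob',367,227,81),('pad',411,216,72),('bot',500,228,130)]: print(n,at('t0',u,v,z).round(1))
E
```

```text
w [592.9 255.2  34. ]
g [569. 185.  34.]
o [550.6 115.3  34. ]
knob [ 491.5 -131.8   81. ]
pad [ 522.5 -249.7   72. ]
bot [ 494.6 -462.1  130. ]
```

View pics/c0.png

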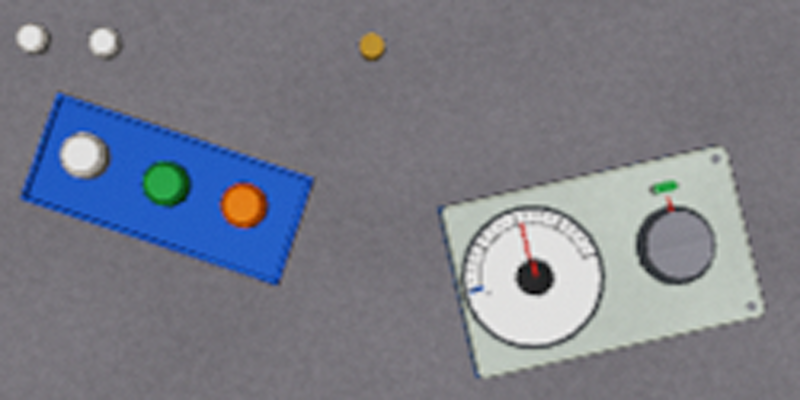

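Crop confirms it: white cap (84,154), pad (677,244), knob (536,277), pointer tip (522,223), blue zero mark (478,289), so the pointer is about 1.5 rad off zero. Next I'll move above the white cap, closing axis across the tray.

send_rows:
  moves:
    - [[0.0234,-0.0206,0,0,0,-0.0943,0.35],[0.0234,-0.0206,0,0,0,-0.0943,0.35],[0.0234,-0.0206,0,0,0,-0.0943,0.35],[0.0234,-0.0206,0,0,0,-0.0943,0.35],[0.0234,-0.0206,0,0,0,-0.0943,0.35],[0.0234,-0.0206,0,0,0,-0.0943,0.35],[0.0234,-0.0206,0,0,0,-0.0943,0.35],[0.0234,-0.0206,0,0,0,-0.0943,0.35]]
  grip_force: 20

```text
clock: 0.9
eef_pos: [406.2, 419.7, 248.0]
tcp_rot: [-3.141, 0.0, 2.027]
contact_force: [-0.0, -0.1, -0.4]
opening: 0.676
grasp_force: 0.0
```

send_rows:
  moves:
    - [[0.0234,-0.0206,0,0,0,-0.0943,0.35],[0.0234,-0.0206,0,0,0,-0.0943,0.35],[0.0234,-0.0206,0,0,0,-0.0943,0.35],[0.0234,-0.0206,0,0,0,-0.0943,0.35],[0.0234,-0.0206,0,0,0,-0.0943,0.35],[0.0234,-0.0206,0,0,0,-0.0943,0.35],[0.0234,-0.0206,0,0,0,-0.0943,0.35],[0.0234,-0.0206,0,0,0,-0.0943,0.35],[0,0,0,0,0,0,0.35],[0,0,0,0,0,0,0.35]]

```text
clock: 1.9
eef_pos: [592.6, 255.5, 247.7]
tcp_rot: [-3.141, 0.001, 1.276]
contact_force: [-0.8, -0.3, 0.2]
opening: 0.674
grasp_force: 0.0
```

```bash
python3 - <<'E'
from h import *
s=sense(); print(s['clock'],s['eef_pos'],s['tcp_rot'],s['qpos'].round(2),s['opening'])
a=save('wrist','w1'); cv2.imwrite('pics/w1.png',a)
print(np.load('pics/w1.npz')['T_tool_cam'].round(2))
E
```

```text
1.9 [592.62774277 255.50725254 247.69528927] [-3.14054716e+00  5.16992893e-04  1.27558239e+00] [0.4  0.39 1.59 0.   1.17 0.7 ] 0.6741980349146557
[[  -0.     -0.96   -0.28   71.01]
 [   1.     -0.     -0.      0.48]
 [   0.     -0.28    0.96 -124.61]
 [   0.      0.      0.      1.  ]]
```

View pics/w1.png

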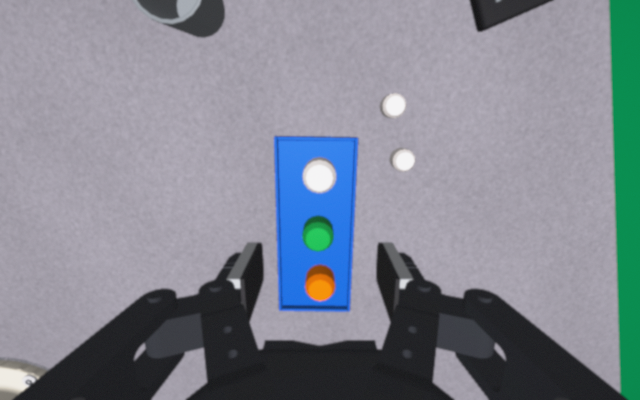

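Wrist view: white cap at (319,176), green (318,236), orange (320,289), tray outline aligned with the image. Cross-checking.

```bash
python3 - <<'E'
from h import *
a=cv2.imread('pics/raw_w1.png').astype(int)
m=((a.min(2)>200)).astype(np.uint8); m[:, :290]=0; m[:,350:]=0; m[:130]=0;m[210:]=0
n,l,s,c=cv2.connectedComponentsWithStats(m); print(s,c)
for n,u,v,z in [('w',319,176,37),('g',318,237,39),('o',320,289,39),('TL',276,137,14),('TR',357,137,14),('BL',281,310,14),('BR',349,310,14)]: print(n,at('w1',u,v,z).round(1))
for n,u,v,z in [('w',226.2,188.1,37),('g',251.3,197.2,37),('o',276,204,37)]: print(n,at('t0',u,v,z).round(1))
E
```

```text
[[     0      0    640    400 255277]
 [   304    161     30     31    723]] [[319.50310447 199.56686658]
 [318.40387275 175.89073306]]
w [592.4 257.7  37. ]
g [569.5 187.1  39. ]
o [551.  118.1  39. ]
TL [556.3 312.5  14. ]
TR [647.2 284.7  14. ]
BL [484.4  86.6  14. ]
BR [575.2  59.   14. ]
w [592.4 254.   37. ]
g [568.3 183.7  37. ]
o [550.5 115.   37. ]
```

send_rows:
  moves:
    - [[0,0.0005,-0.025,0,0,0,0.35],[0,0,-0.025,0,0,0,0.35],[0,0,-0.025,0,0,0,0.35],[0,0,-0.025,0,0,0,0.35],[0,0,-0.025,0,0,0,0.35],[0,0,-0.025,0,0,0,0.35],[0,0,-0.025,0,0,0,0.35],[0,0,-0.02,0,0,0,0.35]]

```text
clock: 2.75
eef_pos: [591.2, 257.4, 51.9]
tcp_rot: [-3.14, 0.001, 1.278]
contact_force: [0.1, -0.9, 0.3]
opening: 0.675
grasp_force: 0.0
```

send_rows:
  moves:
    - [[0,0,-0.008,0,0,0,0.35],[0,0,-0.008,0,0,0,0.35],[0,0,-0.006,0,0,0,0.35],[0,0,-0.004,0,0,0,0.35],[0,0,0,0,0,0,0.35]]

```text
clock: 3.25
eef_pos: [592.7, 256.6, 27.3]
tcp_rot: [3.142, -0.0, 1.276]
contact_force: [1.0, -0.5, 0.2]
opening: 0.676
grasp_force: 0.0
```

send_rows:
  moves:
    - [[0,0,0,0,0,0,0.1],[0,0,0,0,0,0,0.0],[0,0,0,0,0,0,-0.1],[0,0,0,0,0,0,-0.2],[0,0,0,0,0,0,-0.3],[0,0,0,0,0,0,-0.3],[0,0,0,0,0,0,-0.3]]
  grip_force: 22

```text
clock: 3.95
eef_pos: [593.1, 256.6, 28.0]
tcp_rot: [3.141, -0.0, 1.276]
contact_force: [-1.6, -1.2, 7.2]
opening: 0.455
grasp_force: 22.1
```

send_rows:
  moves:
    - [[0,0,0.003,0,0,0,-0.3],[0,0,0.005,0,0,0,-0.3],[0,0,0.01,0,0,0,-0.3],[0,0,0.02,0,0,0,-0.3],[0,0,0.025,0,0,0,-0.3],[0,0,0.025,0,0,0,-0.3],[0,0,0.025,0,0,0,-0.3],[0,0,0.025,0,0,0,-0.3],[0,0,0,0,0,0,-0.3]]

```text
clock: 4.85
eef_pos: [594.8, 257.4, 169.8]
tcp_rot: [3.137, -0.004, 1.276]
contact_force: [-0.1, -0.0, 0.1]
opening: 0.457
grasp_force: 22.3
```

```bash
python3 - <<'E'
from h import *
s=sense(); print(s['clock'],s['eef_pos'],s['tcp_rot'],s['contact_force'],s['opening'],s['grasp_force'])
a=save('wrist','w2'); b=save('side','s2')
w=cv2.resize(a[200:400,170:470],None,fx=1.6,fy=1.6,interpolation=2); 
c=cv2.resize(b[120:320,200:400],(400,400))[:320]
c=cv2.resize(b[130:330,190:390],(320,320)); cv2.imwrite('pics/g2.png',np.hstack([w,c]))
E
```

```text
4.85 [594.76547057 257.43440972 169.817435  ] [ 3.13654906 -0.00425176  1.27602117] [-0.07504487 -0.04807054  0.06474289] 0.4574887676664887 22.33604301000014
```

View pics/g2.png

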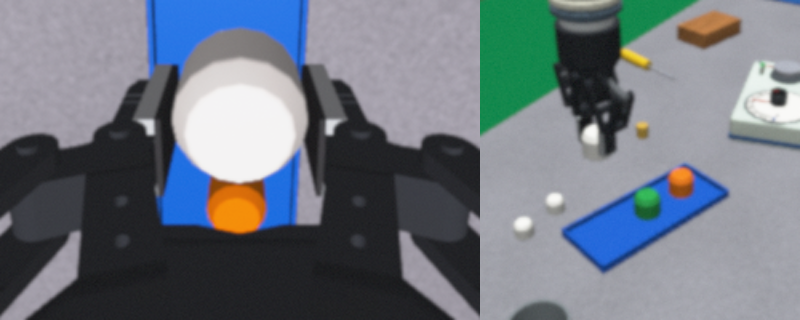

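Cap is held between the pads, its flat top centred at crop (240,133), i.e. raw (320,283); green and orange caps undisturbed.

```bash
python3 - <<'E'
from h import *
d=np.load('pics/w2.npz');print(d['pos'])
for v in (281,283,285): print(at('w2',320,v,d['pos'][2]+11).round(1))
# ellipse width check: top 110px/1.6
p,q=at('w2',320-34,283,d['pos'][2]+11),at('w2',320+34,283,d['pos'][2]+11); print(np.linalg.norm(p-q))
# pad from crop, top view
for z in (72,):
  print(at('t0',411.6,216.2,z), at('t0',367.5,226.6,81))
  for u,v in [(437,207),(764,313),(480,377),(727,147)]: print(at('t0',200+u/3.2,140+v/3.2,50).round(1))
E
```

```text
[594.76547057 257.43440972 169.817435  ]
[595.7 259.  180.8]
[595.4 258.1 180.8]
[595.1 257.2 180.8]
29.23786584800966
[ 521.96558302 -251.31320869   72.        ] [ 492.59639935 -133.15614775   81.        ]
[550.6 -51.7  50. ]
[ 465.1 -329.1   50. ]
[407.7 -89.7  50. ]
[ 605.5 -298.3   50. ]
```

send_rows:
  moves:
    - [[-0.003,-0.015,0.008,0,0,0,-0.3],[-0.005,-0.03,0.008,0,0,0,-0.3],[-0.006,-0.04,0.008,0,0,0,-0.3],[-0.007,-0.04,0.008,0,0,0,-0.3],[-0.007,-0.04,0.008,0,0,0,-0.3],[-0.007,-0.04,0.008,0,0,0,-0.3],[-0.007,-0.04,0.008,0,0,0,-0.3],[-0.007,-0.04,0.008,0,0,0,-0.3],[-0.007,-0.04,0.008,0,0,0,-0.3],[-0.007,-0.04,0.008,0,0,0,-0.3]]

```text
clock: 5.95
eef_pos: [527.9, -110.4, 244.8]
tcp_rot: [-3.14, 0.0, 1.276]
contact_force: [0.9, -0.7, -0.5]
opening: 0.454
grasp_force: 22.3
```

send_rows:
  moves:
    - [[-0.007,-0.04,0,0,0,0,-0.3],[-0.007,-0.04,0,0,0,0,-0.3],[-0.007,-0.04,0,0,0,0,-0.3],[-0.007,-0.04,0,0,0,0,-0.3],[-0.006,-0.035,0,0,0,0,-0.3],[-0.005,-0.025,0,0,0,0,-0.3],[-0.003,-0.01,0,0,0,0,-0.3],[0,0,0,0,0,0,-0.3],[0,0,0,0,0,0,-0.3]]

```text
clock: 6.85
eef_pos: [487.2, -337.6, 244.8]
tcp_rot: [-3.14, -0.001, 1.276]
contact_force: [-0.1, -0.4, -0.3]
opening: 0.457
grasp_force: 22.3
```

```bash
python3 - <<'E'
from h import *
s=sense(); print(s['clock'],s['eef_pos'],s['tcp_rot'],s['contact_force'],s['opening'],s['grasp_force'])
a=save('wrist','w3'); crop(a,'w3',140,0,500,270,2.2)
E
```

```text
6.85 [ 487.21583105 -337.64378654  244.76497648] [-3.14033394e+00 -8.30399375e-04  1.27567910e+00] [-0.10037462 -0.35810755 -0.29702886] 0.4574094492570718 22.326265729498118
```

View pics/w3.png

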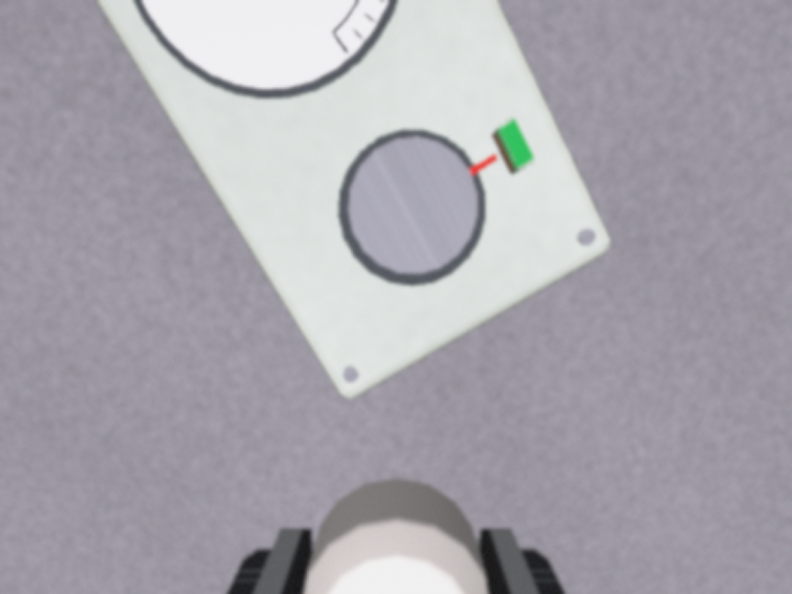

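Pad face centred at crop (413,206) → raw (327.9,93.6); cap still upright in the grip.

```bash
python3 - <<'E'
from h import *
f=lambda u,v,z: at('w3',140+u/2.2,v/2.2,z).round(1)
print('pad',f(413,206,72), 'diam',np.linalg.norm(f(348,206,72)-f(479,206,72)),np.linalg.norm(f(413,135,72)-f(413,276,72)))
c1,c2=f(609,243,50),f(346,397,50); print(c1,c2,np.linalg.norm(c1-c2), 'screws',f(586,237,50),f(350,373,50))
e=(c1-c2)/np.linalg.norm(c1-c2); yv=np.array([-e[1],e[0],0]); print('edge-mid->pad',(c1+c2)/2+yv*63, np.degrees(np.arctan2(e[1],e[0])))
E
```

```text
pad [ 520.3 -255.1   72. ] diam 55.73670245000149 56.66506860491746
[ 603.5 -296.1   50. ] [ 463.9 -329.9   50. ] 143.6335615376852 screws [ 593.9 -290.4   50. ] [ 469.6 -319.    50. ]
edge-mid->pad [ 518.87477408 -251.76918524   50.        ] 13.610548109888413
```

send_rows:
  moves:
    - [[0.006,0.015,0,0,0,0,-0.3],[0.01,0.025,-0.01,0,0,0,-0.3],[0.01,0.025,-0.02,0,0,0,-0.3],[0.0071,0.0178,-0.025,0,0,0,-0.3],[0,0,-0.025,0,0,0,-0.3],[0,0,-0.025,0,0,0,-0.3],[0,0,-0.02,0,0,0,-0.3],[0,0,-0.01,0,0,0,-0.3],[0,0,-0.003,0,0,0,-0.3],[0,0,0,0,0,0,-0.3]]

```text
clock: 7.9
eef_pos: [521.1, -255.1, 107.6]
tcp_rot: [3.142, -0.0, 1.277]
contact_force: [1.2, -0.6, -0.5]
opening: 0.449
grasp_force: 22.3
```

send_rows:
  moves:
    - [[0,0,-0.003,0,0,0,-0.3],[0,0,-0.003,0,0,0,-0.3],[0,0,-0.002,0,0,0,-0.3],[0,0,0,0,0,0,-0.3]]

```text
clock: 8.3
eef_pos: [520.7, -255.7, 99.3]
tcp_rot: [3.142, 0.0, 1.276]
contact_force: [-0.2, -0.5, -0.4]
opening: 0.46
grasp_force: 22.3
```

send_rows:
  moves:
    - [[-0.0003,0.0008,-0.001,0,0,0,-0.3],[0,0,-0.001,0,0,0,-0.3],[0,0,-0.001,0,0,0,-0.3],[0,0,0,0,0,0,-0.3],[0,0,0,0,0,0,-0.3]]

```text
clock: 8.8
eef_pos: [520.5, -254.9, 96.3]
tcp_rot: [-3.142, 0.0, 1.276]
contact_force: [0.3, -0.2, -0.5]
opening: 0.457
grasp_force: 22.3
```

send_rows:
  moves:
    - [[0,0,-0.0005,0,0,0,-0.3],[0,0,-0.0005,0,0,0,-0.3],[0,0,0,0,0,0,-0.3],[0,0,0,0,0,0,-0.3]]

```text
clock: 9.2
eef_pos: [520.6, -254.9, 95.4]
tcp_rot: [3.141, 0.0, 1.276]
contact_force: [-0.2, 0.1, 1.4]
opening: 0.455
grasp_force: 22.5
```

send_rows:
  moves:
    - [[0,0,-0.0005,0,0,0,-0.3],[0,0,0,0,0,0,-0.3],[0,0,0,0,0,0,-0.3]]

```text
clock: 9.5
eef_pos: [520.6, -254.9, 94.9]
tcp_rot: [3.141, 0.0, 1.276]
contact_force: [-0.8, -0.3, 3.2]
opening: 0.452
grasp_force: 22.6
```

send_rows:
  moves:
    - [[0,0,0,0,0,0,-0.08],[0,0,0,0,0,0,-0.04],[0,0,0,0,0,0,0.05],[0,0,0,0,0,0,0.15],[0,0,0,0,0,0,0.3],[0,0,0,0,0,0,0.3],[0,0,0,0,0,0,0.3]]

```text
clock: 10.2
eef_pos: [520.5, -254.9, 94.7]
tcp_rot: [-3.142, -0.0, 1.276]
contact_force: [0.1, -0.4, 0.2]
opening: 0.647
grasp_force: 0.0
```

send_rows:
  moves:
    - [[0,0,0.005,0,0,0,0.3],[0,0,0.01,0,0,0,0.3],[0,0,0.02,0,0,0,0.3],[0,0,0.03,0,0,0,0.3],[0,0,0.03,0,0,0,0.3],[0,0,0.02,0,0,0,0.3],[0,-0.03,0.02,0,0,0,0.3],[-0.01,-0.04,0.01,0,0,0,0.3],[-0.01,-0.03,0,0,0,0,0.3],[0,0,0,0,0,0,0.3]]

```text
clock: 11.2
eef_pos: [499.7, -358.2, 241.3]
tcp_rot: [3.14, 0.002, 1.273]
contact_force: [-0.2, 0.1, 0.1]
opening: 0.655
grasp_force: 0.0
```

```bash
python3 - <<'E'
from h import *
s=sense(); print(s['clock'],s['eef_pos'],s['tcp_rot'],s['contact_force'],s['opening'],s['grasp_force'])
a=save('wrist','w4'); crop(a,'w4',140,0,500,270,2.2)
E
```

```text
11.2 [ 499.69213918 -358.23752217  241.32415106] [3.13955676e+00 1.86547136e-03 1.27332944e+00] [-0.17806305  0.12959713  0.061806  ] 0.6552077643099014 0.0
```

View pics/w4.png

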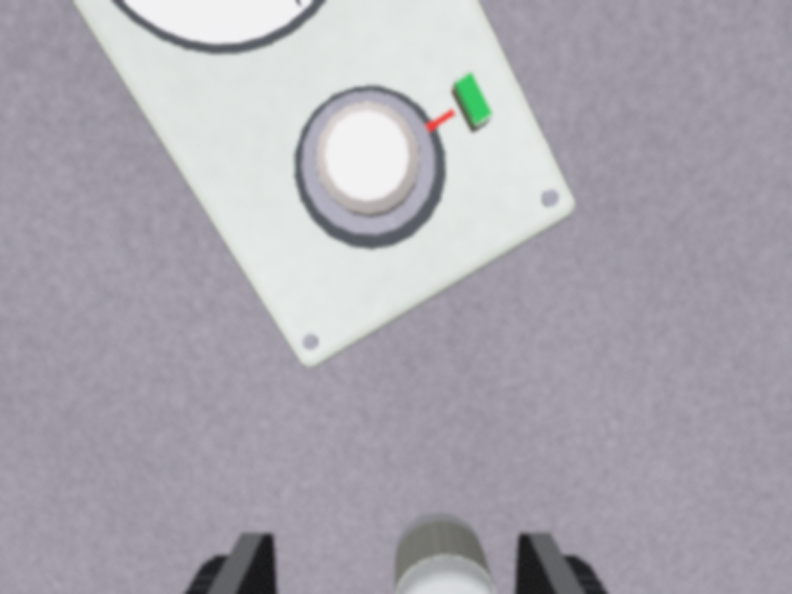

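The cap stands upright on the pad: pad face centred at about (369,162), cap top at (366,155) in the crop.

```bash
python3 - <<'E'
from h import *
f=lambda u,v,z: at('w4',140+u/2.2,v/2.2,z).round(1)
print('pad',f(369.5,162.5,72),'captop',f(366,155,106),'capbody',f(368,158,98))
E
```

```text
pad [ 520.9 -255.    72. ] captop [ 520.4 -256.3  106. ] capbody [ 520.8 -256.4   98. ]
```

send_rows:
  moves:
    - [[-0.005,0.02,0,0,0,0,0.1],[-0.01,0.035,0,0,0,0,0.1],[-0.01,0.035,0,0,0,0,0.1],[-0.007,0.03,0,0,0,0,0.1],[-0.003,0.012,0,0,0,0,0.1],[0,0,0,0,0,0,0.1],[0,0,0,0,0,0,0.1]]

```text
clock: 11.95
eef_pos: [466.2, -223.1, 240.2]
tcp_rot: [3.14, 0.0, 1.277]
contact_force: [-0.4, 1.0, 1.0]
opening: 0.549
grasp_force: 0.0
```

```bash
python3 - <<'E'
from h import *
s=sense(); print(s['clock'],s['eef_pos'],s['tcp_rot'],s['qpos'],s['opening'])
a=save('wrist','w5'); crop(a,'w5',140,0,500,270,2.2)
E
```

```text
11.95 [ 466.18525158 -223.14921466  240.23650624] [3.14045173e+00 4.72467190e-04 1.27700817e+00] [-4.49158385e-01  1.92738502e-01  1.87148230e+00 -3.29742863e-04
  1.07617157e+00 -1.55214141e-01] 0.548822479156879
```

View pics/w5.png

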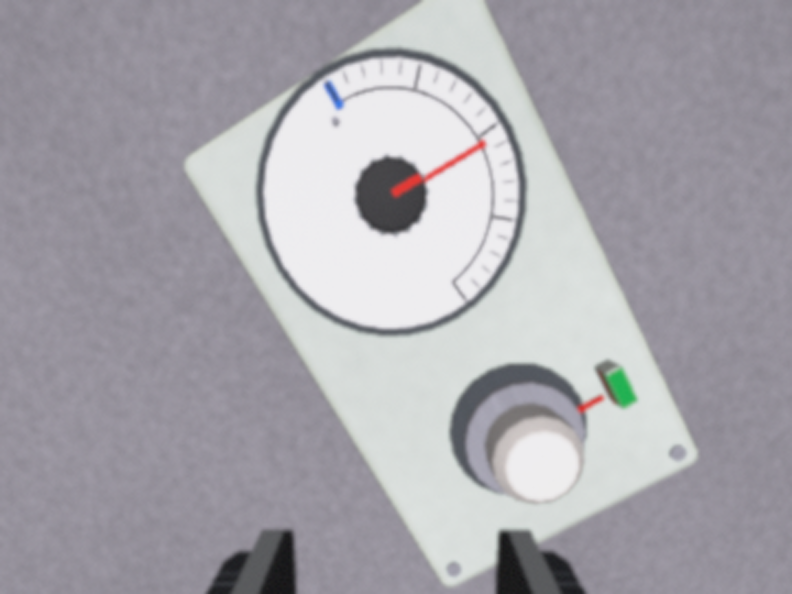

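Knob centre is at crop (391,194), blue zero mark (334,95), pointer tip (484,143), cap upright on the pad.

```bash
python3 - <<'E'
from h import *
f=lambda u,v,z: at('w5',140+u/2.2,v/2.2,z)
k=f(391,194,80);c=f(391,191,50); z=f(334,95,51);p=f(484,143,56)
print('knob',k,'dial',c,'captop',f(543,464,106),'diam',np.linalg.norm(f(356,194,80)-f(427,194,80)))
a=lambda q:np.arctan2(q[1]-c[1],q[0]-c[0]); print(a(z),a(p),a(z)-a(p))
E
```

```text
knob [ 491.679777   -134.48617319   80.        ] dial [ 492.53259929 -131.09515348   50.        ] captop [ 520.73458306 -254.92456096  106.        ] diam 28.82221471681412
1.8396428924927004 0.14530134625793875 1.6943415462347617
```

send_rows:
  moves:
    - [[0.005,0.015,0,0,0,0,0.1],[0.008,0.03,0,0,0,0,0.1],[0.008,0.03,-0.01,0,0,0,0.1],[0.0048,0.0141,-0.02,0,0,0,0.1],[0,0,-0.025,0,0,0,0.1],[0,0,-0.025,0,0,0,0.1],[0,0,-0.025,0,0,0,0.1],[0,0,-0.02,0,0,0,0.1],[0,0,-0.01,0,0,0,0.1],[0,0,0,0,0,0,0.1]]

```text
clock: 13.0
eef_pos: [490.9, -134.2, 103.5]
tcp_rot: [-3.139, 0.0, 1.275]
contact_force: [-1.4, 1.1, -0.1]
opening: 0.55
grasp_force: 0.0
```

send_rows:
  moves:
    - [[0,0,-0.01,0,0,0,0.1],[0,0,-0.009,0,0,0,0.1],[0,0,-0.005,0,0,0,0.1],[0,0,0,0,0,0,0.1],[0,0,0,0,0,0,0.1]]

```text
clock: 13.5
eef_pos: [491.4, -133.7, 80.9]
tcp_rot: [3.141, -0.0, 1.276]
contact_force: [0.0, 0.4, 0.1]
opening: 0.551
grasp_force: 0.0
```

send_rows:
  moves:
    - [[0,0,0,0,0,0,0.0],[0,0,0,0,0,0,-0.1],[0,0,0,0,0,0,-0.2],[0,0,0,0,0,0,-0.3],[0,0,0,0,0,0,-0.4],[0,0,0,0,0,0,-0.5],[0,0,0,0,0,0,-0.5],[0,0,0,0,0,0,-0.5]]
  grip_force: 20

```text
clock: 14.3
eef_pos: [491.4, -133.8, 81.1]
tcp_rot: [3.141, -0.0, 1.276]
contact_force: [-1.0, 0.7, 6.0]
opening: 0.341
grasp_force: 20.0
```

send_rows:
  moves:
    - [[0,0,0,0,0,0.06,-0.5],[0,0,0,0,0,0.12,-0.5],[0,0,0,0,0,0.12,-0.5],[0,0,0,0,0,0.12,-0.5],[0,0,0,0,0,0.12,-0.5],[0,0,0,0,0,0.12,-0.5],[0,0,0,0,0,0.12,-0.5],[0,0,0,0,0,0.12,-0.5],[0,0,0,0,0,0.12,-0.5],[0,0,0,0,0,0.12,-0.5]]

```text
clock: 15.3
eef_pos: [491.1, -133.8, 81.0]
tcp_rot: [-3.141, -0.0, 2.421]
contact_force: [-2.3, 0.1, 5.8]
opening: 0.338
grasp_force: 20.1
```

send_rows:
  moves:
    - [[0,0,0,0,0,0.12,-0.5],[0,0,0,0,0,0.12,-0.5],[0,0,0,0,0,0.12,-0.5],[0,0,0,0,0,0.06,-0.5],[0,0,0,0,0,0.03,-0.5],[0,0,0,0,0,0,-0.5]]

```text
clock: 15.9
eef_pos: [491.1, -134.0, 81.0]
tcp_rot: [-3.141, -0.0, 2.867]
contact_force: [-3.0, -1.6, 6.8]
opening: 0.341
grasp_force: 20.1
```

```bash
python3 -c "
from h import *
s=sense();print(s['clock'],s['tcp_rot'],s['wrist_torque'],s['contact_force'],s['qpos'])"
```

```text
15.9 [-3.14134919e+00 -3.49302767e-04  2.86658082e+00] [-0.24713341  0.49089269 -0.31208978] [-2.98332073 -1.58865173  6.80949371] [-2.69098481e-01  4.07566830e-01  2.00921315e+00 -3.63948145e-04
  7.25163444e-01 -1.56461060e+00]
```

send_rows:
  moves:
    - [[0,0,0,0,0,0.04,-0.5],[0,0,0,0,0,0.04,-0.5],[0,0,0,0,0,0.03,-0.5],[0,0,0,0,0,0,-0.5]]

```text
clock: 16.3
eef_pos: [491.4, -134.0, 80.9]
tcp_rot: [-3.141, 0.0, 2.977]
contact_force: [-2.2, -2.3, 4.3]
opening: 0.339
grasp_force: 20.1
```

```bash
python3 -c "
from h import *
s=sense();print(s['clock'],s['tcp_rot'],s['wrist_torque'],s['contact_force'])
a=save('top','t6')"
```

```text
16.3 [-3.14125429e+00  3.62561070e-04  2.97650579e+00] [-0.28907217  0.19967551  0.04254897] [-2.20453245 -2.31889216  4.26410378]
```

send_rows:
  moves:
    - [[0,0,0,0,0,0.03,-0.5],[0,0,0,0,0,0.03,-0.5],[0,0,0,0,0,0,-0.5],[0,0,0,0,0,0,-0.3],[0,0,0,0,0,0,-0.1],[0,0,0,0,0,0,0.1],[0,0,0,0,0,0,0.1],[0,0,0.01,0,0,0,0.1],[0,0,0.025,0,0,0,0.1],[0,0,0.03,0,0,0,0.1]]

```text
clock: 17.35
eef_pos: [490.6, -133.5, 146.3]
tcp_rot: [3.141, -0.002, 3.036]
contact_force: [-0.4, 0.0, 0.5]
opening: 0.546
grasp_force: 0.0
```

send_rows:
  moves:
    - [[0,0,0.03,0,0,-0.12,0.1],[0,0,0.03,0,0,-0.12,0.1],[-0.005,-0.02,0.03,0,0,-0.12,-0.5],[-0.005,-0.03,0.01,0,0,-0.12,-1],[-0.005,-0.03,0,0,0,-0.12,-1],[-0.005,-0.015,0,0,0,-0.12,-1],[0,0,0,0,0,-0.12,-1],[0,0,0,0,0,-0.12,-1],[0,0,0,0,0,-0.12,-1],[0,0,0,0,0,-0.12,-1]]

```text
clock: 18.35
eef_pos: [471.2, -228.7, 246.5]
tcp_rot: [3.141, 0.0, 1.831]
contact_force: [-0.3, 0.3, -0.2]
opening: -0.003
grasp_force: 0.0
```

send_rows:
  moves:
    - [[0,0,0,0,0,-0.12,-1],[0,0,0,0,0,-0.12,-1],[0,0,0,0,0,-0.12,-1],[0,0,0,0,0,-0.12,-1],[0,0,0,0,0,-0.08,-1],[0,0,0,0,0,0,-1],[0,0,0,0,0,0,-1]]

```text
clock: 19.05
eef_pos: [471.3, -228.7, 246.3]
tcp_rot: [3.141, 0.0, 1.278]
contact_force: [-0.6, 0.3, 0.1]
opening: 0.0
grasp_force: 0.0
```

```bash
python3 - <<'E'
from h import *
s=sense(); print(s['clock'],s['eef_pos'],s['tcp_rot'],s['opening'],s['contact_force'])
a=save('wrist','w7'); crop(a,'w7',140,0,500,270,2.2)
E
```

```text
19.05 [ 471.29512691 -228.69753626  246.25768571] [3.14116328e+00 4.77126337e-05 1.27848161e+00] 0.0002857111779249343 [-0.60054285  0.29079559  0.07659339]
```

View pics/w7.png

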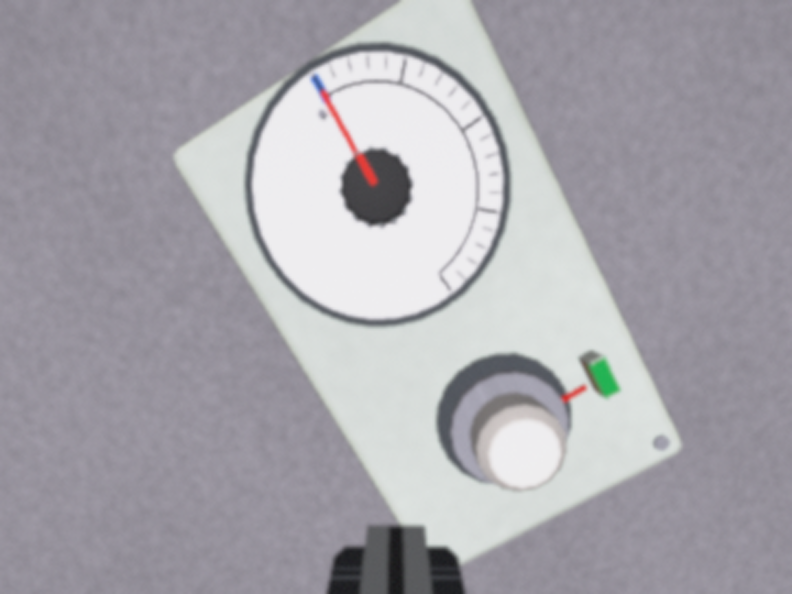

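Pointer tip now lies on the blue mark at crop (323,93); cap still upright on the pad. Checking the angle numerically.

```bash
python3 - <<'E'
from h import *
for fn in ('w5','w7'):
    a=cv2.imread(f'pics/raw_{fn}.png').astype(int); b,g,r=a[...,0],a[...,1],a[...,2]
    m=(r-g>70)&(r-b>70); m[130:]=0; ys,xs=np.nonzero(m)
    P=np.array([at(fn,x,y,56)[:2] for x,y in zip(xs,ys)])
    bl=(b-r>60)&(b-g>40); bl[130:]=0; y2,x2=np.nonzero(bl); Z=np.array([at(fn,x,y,51)[:2] for x,y in zip(x2,y2)]).mean(0)
    k=np.array([492,-133.7]); P=P[np.linalg.norm(P-k,axis=1)>19]
    vx,vy,x0,y0=cv2.fitLine(P.astype(np.float32),cv2.DIST_L2,0,.01,.01).ravel()
    q=P[np.linalg.norm(P-k,axis=1)>40].mean(0)-k; s=np.sign(vx*q[0]+vy*q[1]); pa=np.arctan2(s*vy,s*vx); za=np.arctan2(*(Z-k)[::-1])
    # mark line itself
    print(fn,len(P),'pointer',pa,'tipdir',np.arctan2(q[1],q[0]),'mark',za,Z)
E
```

```text
w5 80 pointer 0.2198209064244938 tipdir 0.2092012735987183 mark 1.8189685288539905 [480.12971479 -86.85517268]
w7 79 pointer 1.8013527620364964 tipdir 1.8209463209710837 mark 1.817909449435087 [479.38600642 -83.6978606 ]
```

The pointer turned 1.6 rad while the tool turned 1.76, so it slipped against the stop and is at zero. Now the press.

send_rows:
  moves:
    - [[0.01,-0.0055,0,0,0,0,-1],[0.015,-0.008,0,0,0,0,-1],[0.015,-0.008,-0.01,0,0,0,-1],[0.0093,-0.005,-0.02,0,0,0,-1],[0,0,-0.025,0,0,0,-1],[0,0,-0.025,0,0,0,-1],[0,0,-0.02,0,0,0,-1],[0,0,-0.011,0,0,0,-1],[0,0,0,0,0,0,-1],[0,0,0,0,0,0,-1]]

```text
clock: 20.1
eef_pos: [521.2, -255.6, 135.3]
tcp_rot: [3.141, 0.0, 1.276]
contact_force: [0.5, -0.8, 0.5]
opening: -0.001
grasp_force: 0.0
```

send_rows:
  moves:
    - [[0,0,-0.003,0,0,0,-1],[0,0,-0.003,0,0,0,-1],[0,0,-0.002,0,0,0,-1],[0,0,0,0,0,0,-1],[0,0,0,0,0,0,-1]]

```text
clock: 20.6
eef_pos: [520.6, -255.3, 126.9]
tcp_rot: [3.141, 0.0, 1.276]
contact_force: [0.2, 0.6, -0.0]
opening: -0.001
grasp_force: 0.0
```

send_rows:
  moves:
    - [[0,0,-0.001,0,0,0,-1],[0,0,-0.001,0,0,0,-1],[0,0,-0.001,0,0,0,-1],[0,0,0,0,0,0,-1],[0,0,0,0,0,0,-1]]

```text
clock: 21.1
eef_pos: [520.6, -255.2, 123.7]
tcp_rot: [-3.141, -0.0, 1.276]
contact_force: [-0.4, -0.0, 0.6]
opening: 0.002
grasp_force: 0.0
```

send_rows:
  moves:
    - [[0,0,-0.0005,0,0,0,-1],[0,0,-0.0005,0,0,0,-1],[0,0,-0.0005,0,0,0,-1],[0,0,0,0,0,0,-1],[0,0,0,0,0,0,-1]]

```text
clock: 21.6
eef_pos: [520.7, -255.3, 122.4]
tcp_rot: [3.141, 0.0, 1.276]
contact_force: [-0.2, 0.9, 1.1]
opening: 0.001
grasp_force: 1.0
```

send_rows:
  moves:
    - [[0,0,-0.0005,0,0,0,-1],[0,0,-0.0005,0,0,0,-1],[0,0,-0.0005,0,0,0,-1],[0,0,0,0,0,0,-1],[0,0,0,0,0,0,-1]]

```text
clock: 22.1
eef_pos: [520.7, -255.3, 121.1]
tcp_rot: [3.141, 0.0, 1.276]
contact_force: [-1.6, 0.8, 6.5]
opening: -0.0
grasp_force: 2.9
```

send_rows:
  moves:
    - [[0,0,-0.0004,0,0,0,-1],[0,0,-0.0004,0,0,0,-1],[0,0,-0.0004,0,0,0,-1],[0,0,-0.0004,0,0,0,-1],[0,0,0,0,0,0,-1],[0,0,0,0,0,0,-1]]

```text
clock: 22.7
eef_pos: [520.8, -255.3, 119.8]
tcp_rot: [3.141, 0.0, 1.276]
contact_force: [-2.1, 1.2, 9.3]
opening: 0.002
grasp_force: 4.8
```

```bash
python3 -c "
from h import *
for i in range(6):
  f=grab_frame('wrist'); s=sense(); print(s['clock'],s['contact_force'].round(2),s['eef_pos'].round(2))"
```

```text
22.75 [-2.54  0.76  9.64] [ 520.76 -255.35  119.83]
22.8 [-2.48  1.33  9.68] [ 520.76 -255.33  119.84]
22.85 [-2.14  0.92  9.77] [ 520.74 -255.36  119.83]
22.9 [-2.94  1.46  8.77] [ 520.76 -255.34  119.83]
22.95 [-1.82  1.45  9.79] [ 520.75 -255.33  119.82]
23.0 [-2.12  0.45 10.66] [ 520.77 -255.31  119.86]
```

send_rows:
  moves:
    - [[0,0,-0.0004,0,0,0,-1],[0,0,-0.0004,0,0,0,-1],[0,0,-0.0004,0,0,0,-1],[0,0,0,0,0,0,-1]]

```text
clock: 23.4
eef_pos: [520.8, -255.3, 118.9]
tcp_rot: [3.141, 0.0, 1.276]
contact_force: [-2.8, 1.0, 11.4]
opening: 0.001
grasp_force: 6.2
```

```bash
python3 -c "
from h import *
v=[]
for i in range(8):
  f=grab_frame('wrist'); s=sense(); v.append(s['contact_force'][2]); p=s['eef_pos']
print(s['clock'],np.mean(v),np.round(v,1),p)"
```

```text
23.8 12.006418232926865 [11.6 13.1 11.8 12.4 12.1 12.2 11.6 11.2] [ 520.77456508 -255.33879984  118.88454384]
```

send_rows:
  moves:
    - [[0,0,0,0,0,0,-1],[0,0,0,0,0,0,-1],[0,0,0,0,0,0,-1],[0,0,0,0,0,0,-1],[0,0,0,0,0,0,-1],[0,0,0,0,0,0,-1],[0,0,0,0,0,0,-1],[0,0,0,0,0,0,-1],[0,0,0,0,0,0,-1],[0,0,0,0,0,0,-1]]

```text
clock: 24.8
eef_pos: [520.8, -255.4, 118.9]
tcp_rot: [3.141, 0.0, 1.276]
contact_force: [-2.8, 2.1, 12.1]
opening: -0.003
grasp_force: 6.1
```

send_rows:
  moves:
    - [[0,0,-0.0001,0,0,0,-1],[0,0,0,0,0,0,-1],[0,0,0,0,0,0,-1],[0,0,0,0,0,0,-1],[0,0,0,0,0,0,-1],[0,0,0,0,0,0,-1]]

```text
clock: 25.4
eef_pos: [520.8, -255.3, 118.8]
tcp_rot: [3.141, 0.0, 1.276]
contact_force: [-3.0, 2.5, 13.3]
opening: -0.0
grasp_force: 6.2
```

send_rows:
  moves:
    - [[0,0,0.001,0,0,0,-1],[0,0,0.001,0,0,0,-1],[0,0,0.001,0,0,0,-1],[0,0,0.001,0,0,0,-1],[0,0,0.001,0,0,0,-1],[0,0,0.002,0,0,0,-1],[0,0,0.005,0,0,0,-1],[0,0,0.01,0,0,0,-1],[0,0,0.025,0,0,0,-1],[0,0,0.03,0,0,0,-1]]

```text
clock: 26.4
eef_pos: [520.0, -255.0, 195.4]
tcp_rot: [-3.14, -0.0, 1.276]
contact_force: [0.1, 0.5, 0.3]
opening: -0.006
grasp_force: 0.0
```

send_rows:
  moves:
    - [[0,0,0.03,0,0,0,-1],[-0.01,-0.03,0.025,0,0,0,-1],[-0.01,-0.04,0,0,0,0,-1],[-0.01,-0.03,0,0,0,0,-1],[0,0,0,0,0,0,-1],[0,0,0,0,0,0,-1]]

```text
clock: 27.0
eef_pos: [490.3, -355.6, 250.3]
tcp_rot: [3.141, -0.0, 1.274]
contact_force: [-0.1, 0.8, -0.9]
opening: -0.0
grasp_force: 0.0
```

```bash
python3 - <<'E'
from h import *
s=sense(); print(s['clock'],s['eef_pos'],s['contact_force'])
a=save('wrist','w8'); b=save('top','t8'); x=cv2.resize(a[0:300,140:540],(400,300)); y=cv2.resize(b[140:290,200:400+50],(400,240))
cv2.imwrite('pics/f.png',np.hstack([x,cv2.copyMakeBorder(y,0,60,0,0,0)]))
E
```

```text
27.0 [ 490.28305273 -355.57013136  250.31255849] [-0.08598061  0.79923508 -0.89760773]
```

View pics/f.png

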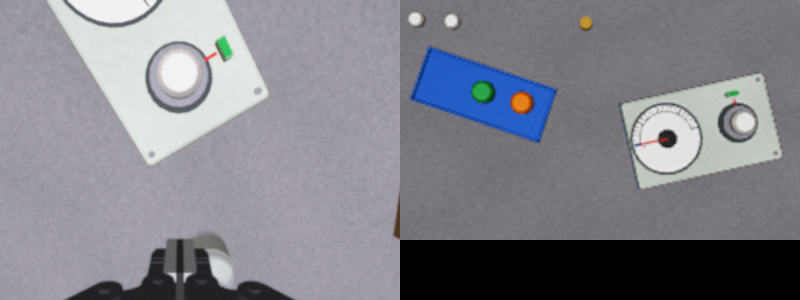

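The cap stands centred on the pad at (180,72) in the left half. In the right half the pointer is on zero at (640,145), and the other caps and the weight are unmoved.

```bash
python3 -c "
from rig import sign_off
print(sign_off())"
```

```text
the job is handed in; nothing more can be done
None
```

The job is handed in at about 27 s: the white cap stands upright within about 1.5 mm of the pad's centre, the tare pointer is back on its zero stop, and the cap was pressed at about 12 N for roughly 2 s, all in the order asked; the other objects were not touched.

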